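# Finished print into the free bay

### The job

The hose coupling has finished printing: take it off the dark steel build sheet and set it down upright, flange down, in the one bay of the plywood sorting tray that is still empty. Do not drop it, and leave the gear and the bracket in their bays as they are.

Things in the scene. Friction and masses are not known exactly. Their poses are not given: they have to be found in the camera images.
- coupling_mid (a point): Centre of the loose white printed hose coupling (40 to 85 g): flange 56 mm across, 8 mm thick, with an open round tube 40 mm across on it, 65 mm tall in all; grip the tube from above. Point: on its axis, 32.5 mm above its underside; z up. It stands on the fixed dark steel build sheet (200 x 200 x 4 mm) with an unwanted square white waste tower (30 x 30 x 45 mm), 90 mm or more away between centres.
- tray: Plywood sorting tray, fixed: 120 (x) x 350 (y) x 17 mm high, floor, walls and two full-height dividers 5 mm thick. Origin: centre of its underside, on the table; z up. Three bays in a row along y, 110 x 110 mm inside, centres at y = -115, 0, +115 mm, floors at z = 5 mm. One bay holds the gear, one the bracket, one is empty; which is which changes.
- gear: White printed gear lying flat in one bay of the tray, 66 mm across, 12 mm thick, with a 22 mm high hub of 22 mm diameter. Origin: centre of its underside. z up. Loose.
- bracket: White printed L-shaped bracket standing in another bay: foot 36 (x) x 60 (y) x 6 mm, upright plate 6 mm thick along the foot's -y edge, 52 mm high in all. Origin: centre of the foot's underside. z up. Loose.

How it is judged:
On the way:
1. the coupling is lifted off the build sheet (height (world z) of coupling_mid above 0.06 m), for 0.1 s.
At the end, for the whole second after the job is handed in: The coupling stands upright (within 8 degrees), flange down on the floor of the bay that was empty (its centre within 30 mm of that bay's centre along the row and across it), released and at rest; the gear and the bracket are in their own bays, within 20 mm of where they were ((y of coupling_mid in the frame of tray between -0.145 and -0.085 m or y of coupling_mid in the frame of tray between -0.03 and 0.03 m or y of coupling_mid in the frame of tray between 0.085 and 0.145 m) and x of coupling_mid in the frame of tray between -0.03 and 0.03 m and z of coupling_mid in the frame of tray between 0.031 and 0.044 m and angle between coupling_mid's own z axis and vertical below 0.14 rad and horizontal distance between coupling_mid and gear above 0.065 m and horizontal distance between coupling_mid and bracket above 0.065 m and linear speed of coupling below 0.02 m/s); the robot touches nothing.
It fails at once if the gear is moved more than 20 mm (distance of gear from where it was at the start of the episode above 0.02 m).
It fails at once if the bracket is moved more than 20 mm (distance of bracket from where it was at the start of the episode above 0.02 m).
It fails at once if the coupling is dropped (falls free, faster than 0.8 m/s) (linear speed of coupling above 0.8 m/s and contact force between the fingers and coupling below 0.1 N).
It also fails if it takes over 38 s, if anything falls off the work surface, if the arm or the gripper's body presses on something with over 40 N, if the wrist force passes 120 N, or if a joint passes its speed limit or range.

### The arm

A 7-joint arm with a two-finger parallel gripper is mounted at the origin on the work surface. World frame = base frame: x ahead of the robot, y to its left, z up, the work surface at z = 0. Lengths are in m, angles in rad, forces in N, time in s.
With the tool pointing down it reaches from about 0.4 to 0.75 m from the base axis. Payload 19.5 kg.
Tool frame: the origin (TCP) lies on the centre line of the jaws, within the pads' length; the fingertips stand 22 mm ahead of it and the grasp point (between the pads) lies 3 mm ahead of it; z points along the fingers, x is the direction in which the jaws open and shut, and the axes are right-handed (so a half turn about z gives the same grasp; the last joint's range is limited). The gripper opens to 85 mm and grips with 20 to 120 N. Pads are 22 mm wide; open, the fingers measure 114 mm over their backs; the gripper's body (76 mm by 85 mm) begins 54 mm behind the grasp point. The pads swing forward as they close: fully open they stand 13 mm farther back than shut.
Start: joints at [1.061, 0.707, -0.028, 1.485, 0.022, 0.951, -0.075], TCP at [0.259, -0.513, 0.253] pointing down, gripper open.
Joint ranges: [-2.71, 2.71], [-0.32, 2.16], [-1.57, 1.52], [0, 2.45], [-1.46, 4.6], [0, 2.02], [-2.83, 2.83]. Speed limits (rad/s): [1.89, 1.89, 2.57, 2.57, 3.01, 3.01, 3.01].

### API

Orientations are given as [roll, pitch, yaw] about the fixed x, y, z axes, in that order (R = Rz(yaw) Ry(pitch) Rx(roll)).
In Python, from plant import sensors, imaging, hand_in gives the robot as it stands.
- The arm moves only by the tool play_rows, never from a script. Its argument "targets" is a list of rows, each a list of 5 numbers: the shift along the world's x, y, z in cm, then the turn about the world's z in rad, then the gripper's target within -1 to 1 (fully open at 1, half-way at 0, shut at -1). In form: [[x, y, z, roll, claw], ...]. A call has 1 to 8 rows; each row is the pose to reach, as a shift and turn from the pose commanded when the call began; what a row does not reach only later rows make up. A row lasts 1/12 s, in which the tool goes at most 41.7 mm and 7.16 degrees, less where a joint would pass 70% of its speed; a pose out of reach is approached as far as the arm can. A call with a gripper value outside its range is refused whole. The fingers move at their own pace and stop on an object; "grip_force" is the grip in N (left out, the last holds). Time passes only in rows, so rows that repeat a pose let the fingers close. It gives the time, the measured TCP pose, the force and the opening at its end, in the units of the state.
- sensors.state(): the state, without advancing time (a new reading comes with each control period).
- imaging.read_camera(name): name is "scene" or "top"; returns a dict with "frame" (400x640x3 uint8, red, green, blue), "vfov" (degrees; the focal length in pixels is half the picture's height over the tangent of half this angle, whatever the lens; pixels are square), "cx", "cy" (the principal point, pixels), "R" (3x3) and "t" (3): a world point X has camera coordinates R X + t. Camera axes: x right, y down, z forward; pixel columns grow to the right and rows downward; lengths in m; the calibration is good to about 2 mm. A picture is of the moment at which its call begins. There is no depth.
- hand_in(): hands the job in, once; it reports no verdict.
The state is a dict: "t": time; "joints": joint angles; "qd": joint speeds; "joint_torque": joint torques, N m; "eef_pos": TCP position; "eef_rot": TCP orientation; "ft_force": force on the tool from outside, world axes, zero at the start; "torque": the same for the moment, N m; "opening": finger opening in m.
Only numpy, scipy, OpenCV 4.12 (cv2) and the standard library are available. Lean on these libraries where they do the work, as an engineer would, in place of code of your own. Each camera call takes 0.05 s, during which the arm holds its last target.

## Working session

There is one attempt and no reset: what is moved stays moved. The work goes in short steps, Python scripts to look and compute and a tool call to move; the robot and the scene stay as the last step left them, time stands still between calls to the robot, and variables do not carry over. Pictures are saved under pics/ and viewed, and the job is handed in when it is done.

Besides the shell and the picture viewer there is one more tool, called after ">>>" as name(argument=value, ...), one argument or row to a line, values as JSON. play_rows: Moves the arm, as the interface text tells. Its arguments: {"type":"object","properties":{"targets":{"type":"array"},"grip_force":{"type":"number"}},"required":["targets"]}

```bash
mkdir -p pics; python3 - <<'E'
from plant import sensors, imaging
import cv2,pickle
print(sensors.state())
for n in("scene","top"):
    d=imaging.read_camera(n); cv2.imwrite(f"pics/{n}0.png",d["frame"][:,:,::-1]); pickle.dump(d,open(f"{n}0.pkl","wb"))
    print(n,d["vfov"],d["cx"],d["cy"],d["R"],d["t"],[k for k in d])
E
```

```text
{'t': 0.0, 'joints': array([ 1.06126482,  0.707078  , -0.02761286,  1.48500093,  0.02199991,
        0.95089949, -0.07547693]), 'qd': array([-0.0007489 ,  0.00149222,  0.0004121 ,  0.00041567,  0.00102001,
        0.00080486, -0.00063636]), 'joint_torque': array([-1.52461184e-04, -8.83199716e+01,  1.23444233e+00, -2.36166322e+01,
        1.69633288e-02,  6.54477291e-03, -2.14104851e-06]), 'eef_pos': array([ 0.25918662, -0.51300132,  0.25284139]), 'eef_rot': array([ 3.14155509e+00,  1.08262565e-03, -1.10294482e+00]), 'ft_force': array([ 0.21194246, -0.73485831, -0.13217165]), 'torque': array([0.02417104, 0.02238727, 0.02123833]), 'opening': 0.08535083421850712}
scene 45.36522984405573 311.35478874582105 202.51080066269455 [[ 0.41367436  0.91041411 -0.00443478]
 [ 0.69899204 -0.32072184 -0.63917731]
 [-0.58333837  0.26131139 -0.76904662]] [-0.2218804  -0.33530407  1.58484566] ['frame', 'vfov', 'cx', 'cy', 'R', 't']
top 51.969174477745604 331.03176975867177 207.3681135998294 [[-0.02913309 -0.99949612 -0.01260001]
 [-0.98313401  0.0309285  -0.18025247]
 [ 0.18055134  0.00713619 -0.98353967]] [-0.00163569  0.54777901  1.01102267] ['frame', 'vfov', 'cx', 'cy', 'R', 't']
```

View pics/scene0.png

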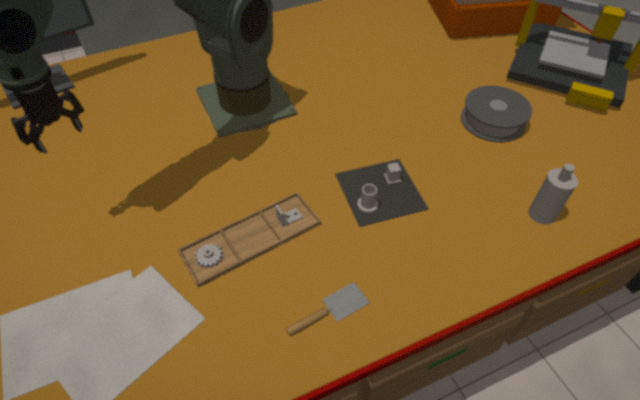

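View pics/top0.png

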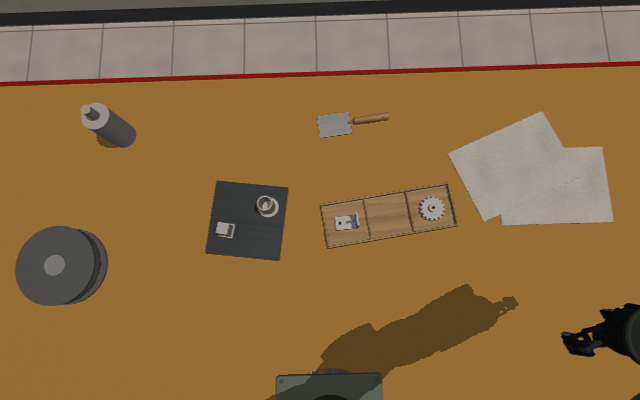

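The middle bay is empty: the bracket is at top (347,222), the gear at (432,208) and the coupling at (267,206). I'll enlarge the crops to read pixels more closely.

```bash
python3 - <<'E'
import cv2
a=cv2.imread("pics/top0.png"); 
def crop(im,x,y,w,h,s,n):
    c=cv2.resize(im[y:y+h,x:x+w],None,fx=s,fy=s,interpolation=cv2.INTER_CUBIC)
    for i in range(0,w,10): cv2.putText(c,str(x+i),(i*s,8),0,.3,(0,255,255)); cv2.line(c,(i*s,10),(i*s,14),(0,255,255))
    for i in range(0,h,10): cv2.putText(c,str(y+i),(0,i*s+3),0,.3,(0,255,255))
    cv2.imwrite(n,c)
crop(a,200,175,95,90,6,"pics/ta.png"); crop(a,315,175,150,80,5,"pics/tb.png")
b=cv2.imread("pics/scene0.png"); crop(b,330,155,105,75,7,"pics/sa.png");crop(b,175,190,150,100,5,"pics/sb.png")
E
```

```text
(no output)
```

View pics/ta.png

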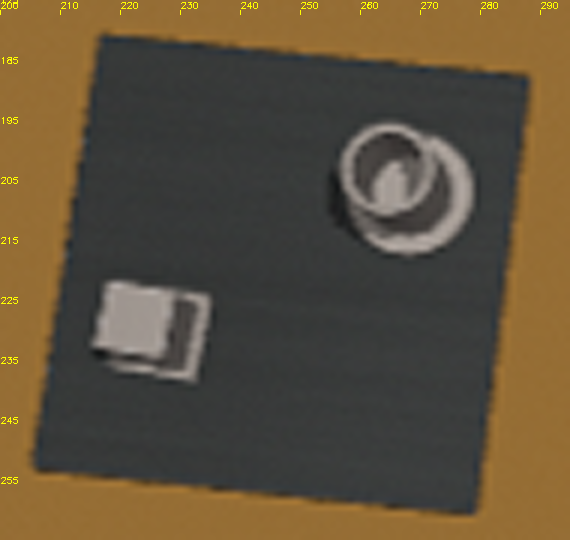

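View pics/tb.png

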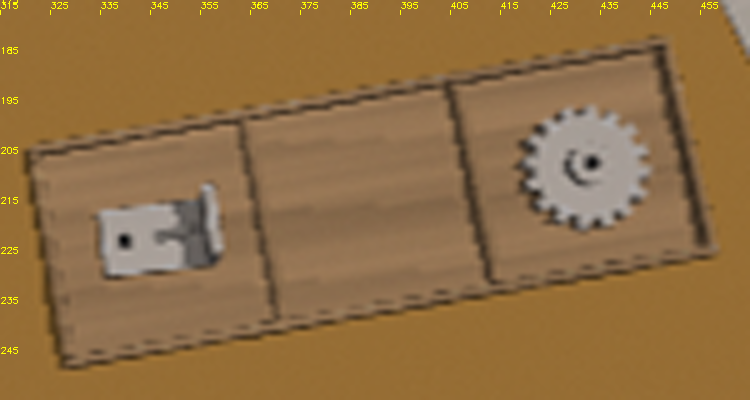

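View pics/sa.png

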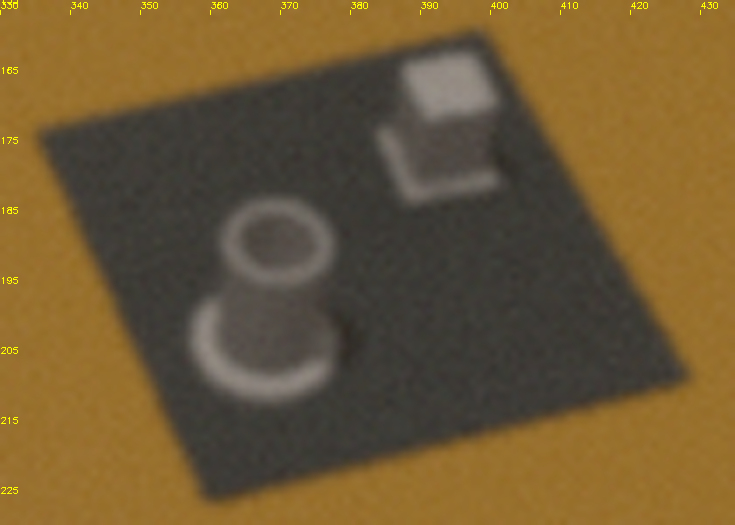

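View pics/sb.png

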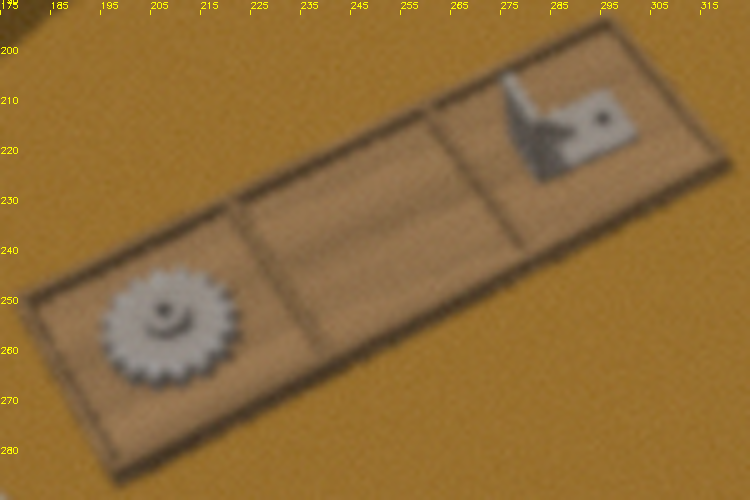

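```bash
cat > h.py <<'E'
import numpy as np,pickle
def ray(d,u,v,z):
    f=200/np.tan(np.radians(d["vfov"]/2)); R=np.array(d["R"]);t=np.array(d["t"])
    c=-R.T@t; r=R.T@np.array([(u-d["cx"])/f,(v-d["cy"])/f,1]); return (c+r*(z-c[2])/r[2])[:2]
E
python3 - <<'E'
from h import *
np.set_printoptions(precision=4,suppress=True)
T=pickle.load(open("top0.pkl","rb"));S=pickle.load(open("scene0.pkl","rb"))
def quad(n,d,P,z):
    q=np.array([ray(d,*p,z) for p in P]); print(n,q.tolist() and q,"sides",[np.linalg.norm(q[i]-q[i-1]).round(4) for i in range(4)],"c",q.mean(0)); return q
quad("sheetT",T,[(216.5,180.8),(288,187.5),(279.5,260.5),(205.5,253)],.004)
quad("sheetS",S,[(335.5,173.5),(398.5,159.5),(428,208.5),(359.5,226)],.004)
q=quad("trayT",T,[(320.5,205.5),(448,183),(457.5,226),(327.5,248.5)],.017)
print(np.arctan2(*(q[0]-q[1])[::-1]),np.arctan2(*(q[3]-q[2])[::-1]))
q=quad("trayS",S,[(178,250),(297,193.5),(321.5,222),(198.5,284)],.017)
print(np.arctan2(*(q[0]-q[1])[::-1]))
print("cpl top rim T",ray(T,264.5,203.2,.069),"flange",ray(T,269,207,.012),"S rim",ray(S,369.5,189.3,.069),"S fl",ray(S,368,203.5,.012))
print("rim dia",ray(T,256.5,203,.069)-ray(T,272.5,203,.069))
print("wasteT",ray(T,222.5,228.5,.049),"S",ray(S,394,167,.049))
print("bracket",ray(T,345,222,.005),"gear",ray(T,432,208.5,.017))
E
```

```text
sheetT [[0.6398 0.2937]
 [0.6146 0.0978]
 [0.4176 0.1223]
 [0.4432 0.3188]] sides [np.float64(0.1981), np.float64(0.1976), np.float64(0.1985), np.float64(0.1982)] c [0.5288 0.2082]
sheetS [[0.4231 0.1273]
 [0.4498 0.32  ]
 [0.6421 0.2959]
 [0.6174 0.1011]] sides [np.float64(0.1961), np.float64(0.1945), np.float64(0.1939), np.float64(0.1963)] c [0.5331 0.2111]
trayT [[ 0.5594  0.01  ]
 [ 0.6101 -0.3339]
 [ 0.4931 -0.3495]
 [ 0.4443 -0.0055]] sides [np.float64(0.1162), np.float64(0.3476), np.float64(0.118), np.float64(0.3474)] c [ 0.5268 -0.1698]
1.7171011579500315 1.7117686308605489
trayS [[ 0.5039 -0.3484]
 [ 0.457  -0.0068]
 [ 0.5732  0.0123]
 [ 0.6185 -0.3287]] sides [np.float64(0.1163), np.float64(0.3448), np.float64(0.1177), np.float64(0.344)] c [ 0.5381 -0.1679]
-1.434476677000477
cpl top rim T [0.5601 0.1507] flange [0.5607 0.1485] S rim [0.5642 0.1536] S fl [0.5652 0.1542]
rim dia [0.0013 0.0408]
wasteT [0.5012 0.2624] S [0.5057 0.2648]
bracket [ 0.5147 -0.0541] gear [ 0.542 -0.286]
```

Two views agree to a few mm: coupling ≈ (0.561, 0.151), tray centre ≈ (0.530, −0.169), tray yaw ≈ 0.14. The measured sizes match those given to within 1–3 %. Next I move over towards the coupling, turning the jaws to world yaw 0.14.

>>> play_rows(
  targets=[
    [1,2,0,0.06,1],
    [2.5,5.5,0,0.14,1],
    [4,9,0,0.22,1],
    [5.5,12.5,0,0.3,1],
    [7,16,0,0.38,1],
    [8.5,19.5,0,0.46,1],
    [10,23,0,0.54,1],
    [11.5,26,0,0.6,1],
  ],
)

```text
t: 0.77
eef_pos: [0.3746, -0.2509, 0.2533]
eef_rot: [-3.141, 0.0, -0.498]
ft_force: [1.1, 0.1, -0.0]
opening: 0.0855
```

>>> play_rows(
  targets=[
    [1.5,3.5,0,0.08,1],
    [3,7,0,0.16,1],
    [4.5,10.5,0,0.24,1],
    [6,14,0,0.32,1],
    [7.5,17.5,0,0.4,1],
    [9,21,0,0.48,1],
    [10.5,24.5,0,0.56,1],
    [12,28,0,0.64,1],
  ],
)

```text
t: 1.43
eef_pos: [0.4946, 0.0287, 0.2532]
eef_rot: [3.141, 0.0, 0.141]
ft_force: [-0.4, -0.1, 0.6]
opening: 0.0855
```

>>> play_rows(
  targets=[
    [1.5,3,0,0,1],
    [3,6,0,0,1],
    [4.5,9,0,0,1],
    [5.7,11,0,0,1],
    [6.7,12.4,0,0,1],
    [6.7,12.4,0,0,1],
    [6.7,12.4,0,0,1],
    [6.7,12.4,0,0,1],
  ],
)

```text
t: 2.1
eef_pos: [0.561, 0.1501, 0.253]
eef_rot: [3.141, 0.001, 0.136]
ft_force: [0.3, -0.4, -0.3]
opening: 0.0851
```

```bash
python3 - <<'E'
from plant import sensors, imaging
import cv2,pickle
s=sensors.state();print(s['eef_pos'],s['eef_rot'],s['t'])
for n in("scene","top"):
    d=imaging.read_camera(n); pickle.dump(d,open(f"{n}1.pkl","wb"))
    x,y=(300,100) if n=="scene" else (190,140)
    cv2.imwrite(f"pics/{n}1.png",cv2.resize(d["frame"][y:y+140,x:x+140,::-1],None,fx=4,fy=4,interpolation=2))
E
```

```text
[0.56098416 0.15008047 0.2530388 ] [3.14106390e+00 8.12076856e-04 1.36460276e-01] 2.1
```

>>> play_rows(
  targets=[
    [0,0,-1.5,0,1],
    [0,0,-4,0,1],
    [0,0,-6.5,0,1],
    [0,0,-9,0,1],
    [0,0,-11,0,1],
    [0,0,-12.5,0,1],
    [0,0,-13,0,1],
    [0,0,-13,0,1],
  ],
)

```text
t: 2.87
eef_pos: [0.5609, 0.1502, 0.1227]
eef_rot: [3.141, 0.001, 0.137]
ft_force: [0.4, 1.0, -0.0]
opening: 0.0855
```

```bash
python3 - <<'E'
from plant import sensors, imaging
import cv2,pickle
s=sensors.state();print(s['eef_pos'],s['eef_rot'],s['t'])
for n in("scene","top"):
    d=imaging.read_camera(n); pickle.dump(d,open(f"{n}1.pkl","wb"))
    x,y=(300,100) if n=="scene" else (190,140)
    cv2.imwrite(f"pics/{n}2.png",cv2.resize(d["frame"][y:y+140,x:x+140,::-1],None,fx=4,fy=4,interpolation=2))
E
```

```text
[0.56090342 0.15024038 0.1226853 ] [3.14126875e+00 1.49621510e-03 1.36513040e-01] 2.8667
```

View pics/scene2.png

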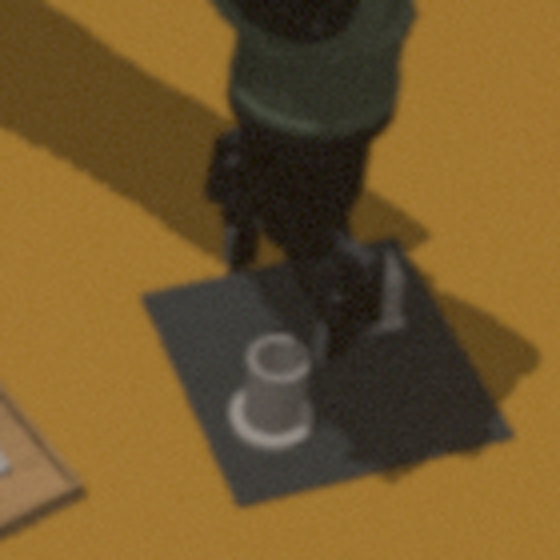

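View pics/top2.png

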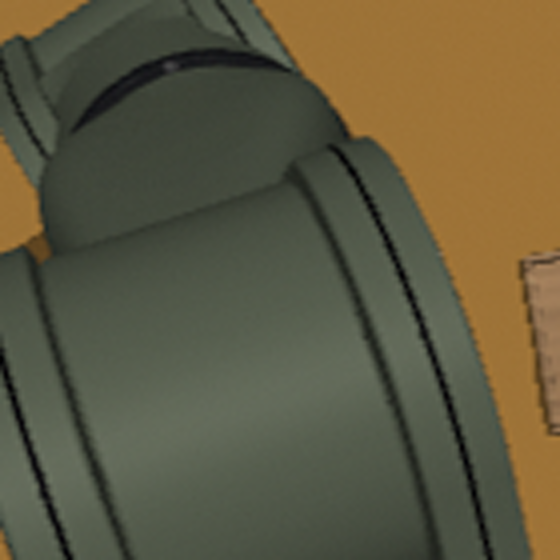

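```bash
python3 - <<'E'
from h import *
S=pickle.load(open("scene1.pkl","rb"))
for z in(.10,.112): print([ray(S,u,v,z).round(4) for u,v in((360,167),(383.7,189.5),(371.9,178.3))])
print(ray(S,300+278/4,100+357/4,.069))
def proj(p):
    f=200/np.tan(np.radians(S["vfov"]/2));c=np.array(S["R"])@p+S["t"];return c[:2]/c[2]*f+[S["cx"],S["cy"]]
for s in(-.045,.045): print(proj(np.array([.561+s,.150+.137*s,.11])))
E
```

```text
[array([0.5084, 0.1529]), array([0.6024, 0.1699]), array([0.5566, 0.1616])]
[array([0.5183, 0.1466]), array([0.611 , 0.1634]), array([0.5658, 0.1552])]
[0.5640196 0.1536584]
[358.5702007  167.27843495]
[380.05473533 189.57216346]
```

The scene view reads the fingertips about 5 mm off in the same direction as the coupling, so the two agree to within about 2 mm. I descend and grip.

>>> play_rows(
  targets=[
    [0,0,-1,0,1],
    [0,0,-2.5,0,1],
    [0,0,-4,0,1],
    [0,0,-5.5,0,1],
    [0,0,-6.5,0,1],
    [0,0,-7.2,0,1],
    [0,0,-7.4,0,1],
    [0,0,-7.4,0,1],
  ],
  grip_force=30,
)

```text
t: 3.63
eef_pos: [0.5613, 0.1508, 0.0493]
eef_rot: [3.142, 0.0, 0.137]
ft_force: [0.5, -0.3, -0.1]
opening: 0.0851
```

>>> play_rows(
  targets=[
    [0,0,0,0,0.4],
    [0,0,0,0,0.2],
    [0,0,0,0,0],
    [0,0,0,0,-0.2],
    [0,0,0,0,-0.4],
    [0,0,0,0,-1],
    [0,0,0,0,-1],
    [0,0,0,0,-1],
  ],
)

```text
t: 4.3
eef_pos: [0.5615, 0.1508, 0.0498]
eef_rot: [-3.142, -0.001, 0.137]
ft_force: [-1.3, -0.1, 6.9]
opening: 0.0392
```

>>> play_rows(
  targets=[
    [0,0,0,0,-1],
    [0,0,0,0,-1],
    [0,0,0,0,-1],
    [0,0,0,0,-1],
  ],
)

```text
t: 4.63
eef_pos: [0.5615, 0.1508, 0.0498]
eef_rot: [-3.142, -0.001, 0.137]
ft_force: [-0.9, -0.4, 6.7]
opening: 0.0395
```

Gripped: the opening is 39.5 mm on a 40 mm tube. I lift gently.

>>> play_rows(
  targets=[
    [0,0,0.3,0,-1],
    [0,0,1,0,-1],
    [0,0,2,0,-1],
    [0,0,3.5,0,-1],
    [0,0,5,0,-1],
    [0,0,6.5,0,-1],
    [0,0,7.5,0,-1],
    [0,0,8,0,-1],
  ],
  grip_force=40,
)

```text
t: 5.3
eef_pos: [0.5617, 0.1509, 0.1312]
eef_rot: [-3.141, -0.002, 0.137]
ft_force: [-0.4, 0.4, -0.7]
opening: 0.0393
```

>>> play_rows(
  targets=[
    [0,0,0.5,0,-1],
    [0,0,1.5,0,-1],
    [0,0,2.5,0,-1],
    [0,0,3.5,0,-1],
    [0,0,4,0,-1],
    [0,0,4,0,-1],
  ],
)

```text
t: 5.8
eef_pos: [0.5617, 0.1509, 0.1705]
eef_rot: [-3.141, -0.002, 0.137]
ft_force: [0.8, 0.3, -0.3]
opening: 0.0387
```

```bash
python3 - <<'E'
from plant import sensors, imaging
import cv2
s=sensors.state();print(s['eef_pos'],s['ft_force'],s['opening'],s['t'])
d=imaging.read_camera("scene"); x,y=300,80
cv2.imwrite("pics/scene3.png",cv2.resize(d["frame"][y:y+150,x:x+140,::-1],None,fx=4,fy=4,interpolation=2))
E
```

```text
[0.56166479 0.15092701 0.17052406] [ 0.80964642  0.26321116 -0.34539769] 0.038733491003513205 5.8
```

View pics/scene3.png

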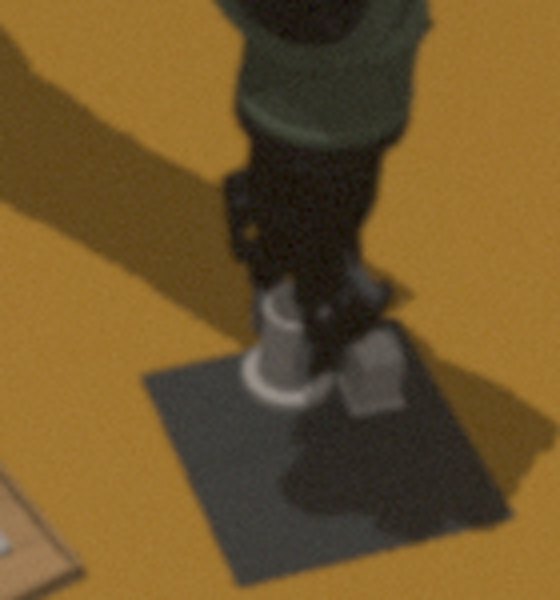

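The coupling is off the sheet, upright in the jaws, and the sheet spot is empty. Next, carry it to the middle bay, with its underside at about 12 cm, clear of the 57 mm bracket top.

>>> play_rows(
  targets=[
    [-0.1,-0.7,0,0,-1],
    [-0.2,-2,0,0,-1],
    [-0.4,-4,0,0,-1],
    [-0.6,-6,0,0,-1],
    [-0.8,-8,0,0,-1],
    [-1,-10,0,0,-1],
    [-1.2,-12,0,0,-1],
    [-1.4,-14,0,0,-1],
  ],
)

```text
t: 6.52
eef_pos: [0.5466, 0.0084, 0.1689]
eef_rot: [3.141, 0.001, 0.136]
ft_force: [0.7, 0.4, -1.1]
opening: 0.0392
```

>>> play_rows(
  targets=[
    [-0.2,-2,0,0,-1],
    [-0.4,-4,0,0,-1],
    [-0.6,-6,0,0,-1],
    [-0.8,-8,0,0,-1],
    [-1,-10,0,0,-1],
    [-1.2,-12,0,0,-1],
    [-1.4,-14,0,0,-1],
    [-1.6,-15.5,0,0,-1],
  ],
)

```text
t: 7.18
eef_pos: [0.5301, -0.1472, 0.1688]
eef_rot: [3.141, 0.001, 0.135]
ft_force: [0.2, -0.5, -1.2]
opening: 0.039
```

>>> play_rows(
  targets=[
    [-0.1,-1.2,0,0,-1],
    [-0.2,-2.2,0,0,-1],
    [-0.2,-2.5,0,0,-1],
    [-0.2,-2.5,0,0,-1],
    [-0.2,-2.5,0,0,-1],
  ],
)

```text
t: 7.6
eef_pos: [0.5294, -0.1685, 0.1692]
eef_rot: [-3.141, 0.0, 0.138]
ft_force: [0.7, -0.1, -0.3]
opening: 0.039
```

>>> play_rows(
  targets=[
    [0,0,-0.7,0,-1],
    [0,0,-1.7,0,-1],
    [0,0,-3,0,-1],
    [0,0,-4.3,0,-1],
    [0,0,-5.6,0,-1],
    [0,0,-6.6,0,-1],
    [0,0,-7,0,-1],
    [0,0,-7,0,-1],
  ],
)

```text
t: 8.27
eef_pos: [0.5289, -0.1688, 0.0982]
eef_rot: [-3.141, 0.002, 0.138]
ft_force: [0.4, 0.2, 0.4]
opening: 0.0393
```

```bash
python3 - <<'E'
from plant import sensors, imaging
import cv2
s=sensors.state();print(s['eef_pos'],s['ft_force'],s['opening'],s['t'])
d=imaging.read_camera("scene"); x,y=170,150
cv2.imwrite("pics/scene4.png",cv2.resize(d["frame"][y:y+145,x:x+160,::-1],None,fx=4,fy=4,interpolation=2))
E
```

```text
[ 0.52892495 -0.16877268  0.09820748] [0.40465239 0.21863104 0.40974644] 0.03925018057464024 8.2667
```

View pics/scene4.png

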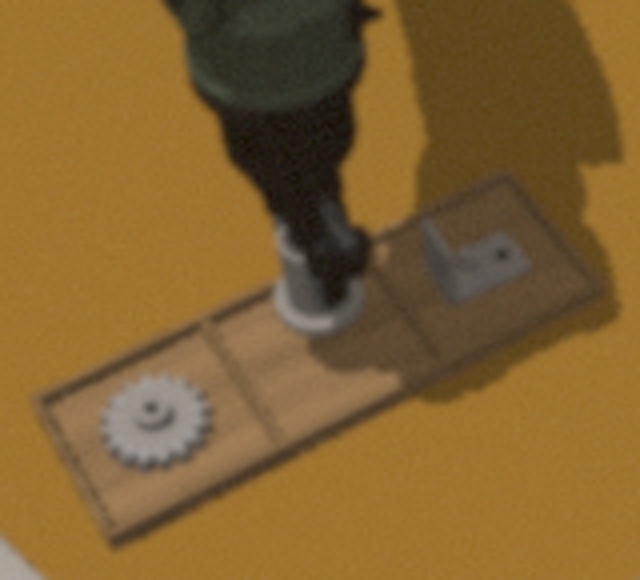

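>>> play_rows(
  targets=[
    [0,0,-0.7,0,-1],
    [0,0,-1.6,0,-1],
    [0,0,-2.5,0,-1],
    [0,0,-3.3,0,-1],
    [0,0,-3.9,0,-1],
    [0,0,-4.2,0,-1],
    [0,0,-4.3,0,-1],
    [0,0,-4.3,0,-1],
  ],
)

```text
t: 8.98
eef_pos: [0.5293, -0.1692, 0.0561]
eef_rot: [-3.142, 0.0, 0.137]
ft_force: [0.4, 0.4, -0.6]
opening: 0.0394
```

>>> play_rows(
  targets=[
    [0,0,-0.1,0,-1],
    [0,0,-0.2,0,-1],
    [0,0,-0.3,0,-1],
    [0,0,-0.3,0,-1],
    [0,0,-0.3,0,-1],
  ],
)

```text
t: 9.4
eef_pos: [0.5293, -0.1692, 0.0534]
eef_rot: [3.142, -0.0, 0.137]
ft_force: [-0.1, -1.1, -1.3]
opening: 0.0391
```

>>> play_rows(
  targets=[
    [0,0,-0.1,0,-1],
    [0,0,-0.1,0,-1],
    [0,0,-0.2,0,-1],
    [0,0,-0.2,0,-1],
    [0,0,-0.2,0,-1],
  ],
)

```text
t: 9.82
eef_pos: [0.5293, -0.1692, 0.0512]
eef_rot: [-3.142, 0.0, 0.137]
ft_force: [-0.2, -0.6, -0.2]
opening: 0.0389
```

>>> play_rows(
  targets=[
    [0,0,-0.1,0,-1],
    [0,0,-0.1,0,-1],
    [0,0,-0.1,0,-1],
  ],
)

```text
t: 10.07
eef_pos: [0.5293, -0.1692, 0.0508]
eef_rot: [3.141, -0.0, 0.137]
ft_force: [-3.7, 0.8, 13.1]
opening: 0.0391
```

Floor contact came at TCP z 0.0508, as predicted. I release gradually.

>>> play_rows(
  targets=[
    [0,0,0.05,0,-0.1],
    [0,0,0.1,0,0],
    [0,0,0.1,0,0.1],
    [0,0,0.1,0,0.3],
    [0,0,0.1,0,0.6],
    [0,0,0.1,0,1],
    [0,0,0.1,0,1],
    [0,0,0.1,0,1],
  ],
)

```text
t: 10.73
eef_pos: [0.5293, -0.1692, 0.0512]
eef_rot: [-3.142, 0.0, 0.137]
ft_force: [-0.2, 0.0, 0.5]
opening: 0.0852
```

>>> play_rows(
  targets=[
    [0,0,0,0,1],
    [0,0,0,0,1],
    [0,0,0,0,1],
  ],
)

```text
t: 10.98
eef_pos: [0.5293, -0.1692, 0.0513]
eef_rot: [-3.142, 0.0, 0.137]
ft_force: [0.2, -0.2, 0.5]
opening: 0.0853
```

>>> play_rows(
  targets=[
    [0,0,0.5,0,1],
    [0,0,1.5,0,1],
    [0,0,3,0,1],
    [0,0,5,0,1],
    [0,0,7.5,0,1],
    [0,0,10,0,1],
    [0,0,12,0,1],
    [0,0,13,0,1],
  ],
)

```text
t: 11.65
eef_pos: [0.5298, -0.1693, 0.1845]
eef_rot: [3.14, -0.003, 0.137]
ft_force: [-0.1, 0.6, 0.2]
opening: 0.0856
```

>>> play_rows(
  targets=[
    [0,1,1,0,1],
    [0,3,2,0,1],
    [0,6,2,0,1],
    [0,9,2,0,1],
    [0,12,2,0,1],
    [0,15,2,0,1],
    [0,18,2,0,1],
    [0,21,2,0,1],
  ],
)

```text
t: 12.32
eef_pos: [0.5286, 0.043, 0.2011]
eef_rot: [-3.141, 0.001, 0.137]
ft_force: [0.7, -0.6, -0.0]
opening: 0.0854
```

>>> play_rows(
  targets=[
    [0,3,0,0,1],
    [0,6,0,0,1],
    [0,9,0,0,1],
    [0,11,0,0,1],
    [0,12,0,0,1],
    [0,12,0,0,1],
    [0,12,0,0,1],
  ],
)

```text
t: 12.9
eef_pos: [0.529, 0.1605, 0.2011]
eef_rot: [3.141, 0.001, 0.137]
ft_force: [0.4, -1.2, -0.6]
opening: 0.0856
```

```bash
python3 - <<'E'
from plant import sensors, imaging
import cv2,pickle
s=sensors.state();print(s['eef_pos'],s['ft_force'],s['opening'],s['t'],abs(s['qd']).max())
for n,x,y in(("scene",170,180),("top",310,165)):
    d=imaging.read_camera(n); pickle.dump(d,open(f"{n}5.pkl","wb"))
    cv2.imwrite(f"pics/{n}5.png",cv2.resize(d["frame"][y:y+110,x:x+160,::-1],None,fx=5,fy=5,interpolation=2))
E
```

```text
[0.52896587 0.16052758 0.20105442] [ 0.35219979 -1.2023299  -0.56089698] 0.08558829624778033 12.9 0.030035784090893178
```

View pics/scene5.png

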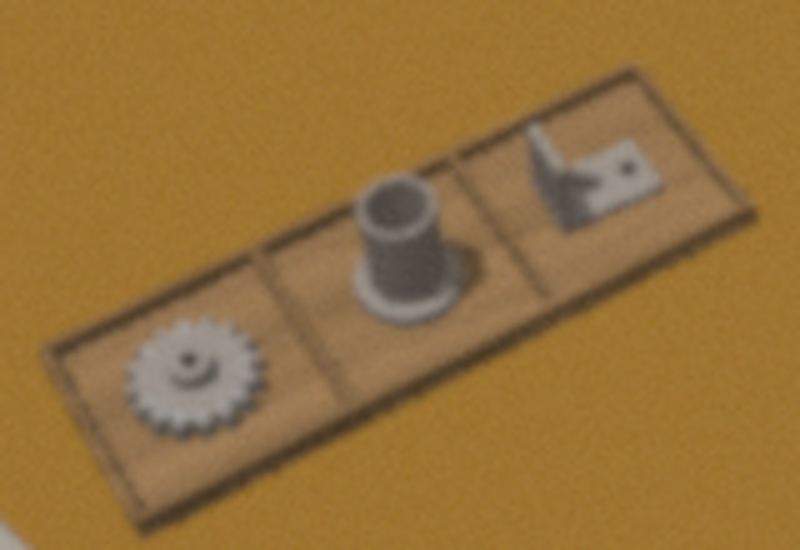

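View pics/top5.png

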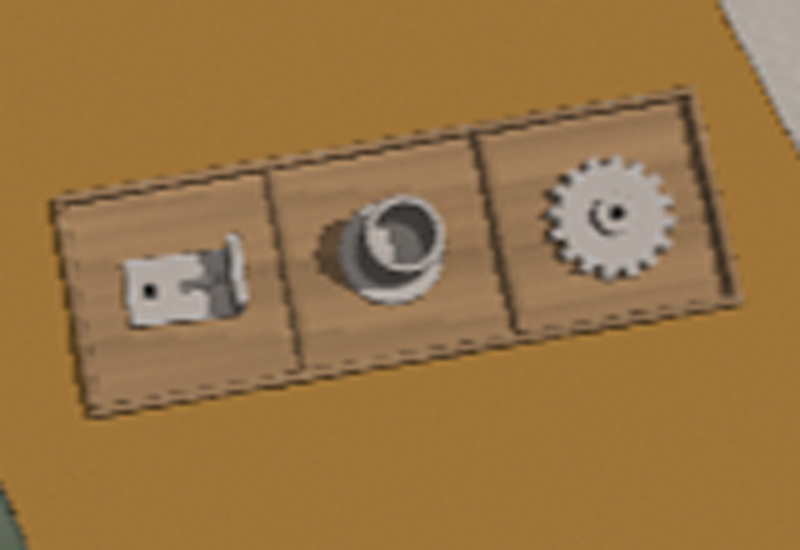

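Top view: the flange centre is at about (388,215), in the middle of the centre bay. The coupling stands upright, and the gear and bracket are where they were. One numeric check, then I hand it in.

```bash
python3 - <<'E'
from h import *
from plant import hand_in, sensors
T=pickle.load(open("top5.pkl","rb"));T0=pickle.load(open("top0.pkl","rb"))
c=ray(T,310+392/5,165+252/5,.013); r=ray(T,310+402/5,165+234/5,.07)
q=np.mean([ray(T,310+u/5,165+v/5,.017) for u,v in((52,203),(690,92),(740,300),(90,415))],0)
print("flange",c,"rim",r,"tray centre",q)
print(sensors.state()['t'], hand_in())
E
```

```text
flange [ 0.52769865 -0.16996908] rim [ 0.52767622 -0.16789997] tray centre [ 0.52739006 -0.17038816]
the job is handed in; nothing more can be done
13.0 None
```

The hose coupling is off the build sheet and standing flange down in the tray's middle bay, the empty one. I handed the job in at 13.0 s, and `hand_in()` gave no verdict.

- **Pick:** I gripped the tube from above (39.5 mm opening on the 40 mm tube) and lifted it straight up. The scene picture showed it held upright.
- **Place:** I lowered it until it touched the bay floor at TCP height 0.0508 m, as predicted, with 13 N of contact force. I then opened the jaws gradually, raised the arm clear and moved it away.
- **Final position:** In the top picture the flange centre is at (0.5277, −0.1700) and the tray centre at (0.5274, −0.1704), so they are less than 1 mm apart. The tube's rim sits about 2 mm from the point above the flange, roughly 2 degrees of tilt, which is within reading error.
- **Gear and bracket:** By eye, both pictures show them unchanged in their bays. I did not measure them again after placing.
- **Disagreement:** The two cameras differed by about 5 mm in absolute position, and up to 11 mm on the tray centre in x. I corrected for this using the known fingertip position and relied mainly on the top camera.

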